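Right the carton and tip the tray of fittings into it

TASK

The open white carton has fallen on its side: stand it upright on the worktop, mouth up, and bring it under the lip of the hinged metal tray. Then tip the tray by its hoop handle so that both elbows and the nipple slide out into the carton, and let the tray come back down level. Leave the other loose things on the worktop where they are.

Things in the scene. Friction and masses are not known exactly. Their poses are not given: they have to be found in the camera images.
- carton: Open-topped white carton, 144 (x) x 119 (y) x 82 (z) mm, walls and floor 2 mm thick, 120 g. Origin: centre of its underside; +z points out of its mouth. It starts lying on its +y long wall with the mouth facing roughly away from the tray (its +z axis roughly along world +y), so 119 mm tall and 82 mm deep.
- stand: Fixed grey stand of the tipping tray. Origin on the worktop under the hinge axis, which runs along the stand's x at height 125 mm; the tray pours toward the stand's +y. Base plate 170 (x) x 165 (y) x 8 mm, y = -170 to -5 mm; hinge posts at x = +-68 mm, y = -24 to 0, up to 141 mm, bolt heads out to x = +-76 mm. Only the tray's lip reaches beyond y = 9 mm.
- catch_spot (a point): Point of the worktop (fixed to the stand, 72 mm in front of the hinge along the stand's +y, z = 0) where the centre of the carton's underside should stand, its long side parallel to the hinge (either way round). Its z is up and its axes are the stand's.
- tray (a joint): Angle of the hinged aluminium tray: 0 = level (its rest, it falls back by its own weight), 1.0 = tipped as far as it goes, pouring over its lip. Tray 118 mm wide, 195 mm long, inside 112 mm wide, floor top at the hinge axis' height, walls 45 mm high on three sides, open at the lip.
- tray_bar (a point): Middle of the hoop handle's top bar, which arches over the tray: round steel, 10 mm thick, its straight part 88 mm long, parallel to the hinge. With the tray level it is 100 mm behind the hinge axis (stand's -y) and 130 mm above it; it turns with the tray (radius 164 mm).
- tray_lip (a point): Middle of the tray's open pouring lip, on the floor's top face, 30 mm in front of the hinge axis with the tray level.
- elbow_a: Grey pipe elbow, 74 x 76 x 34 mm, 60 g, in the tray. Origin: centre of its underside as it first lies.
- elbow_b: Smaller grey pipe elbow, 65 x 67 x 30 mm, 50 g, in the tray. Origin as elbow_a.
- nipple: Brown hex pipe nipple, 41 x 32 x 28 mm, 50 g, in the tray. Origin as elbow_a.
- elbow_a_mid (a point): Centre of elbow_a.
- elbow_b_mid (a point): Centre of elbow_b.
- nipple_mid (a point): Centre of the nipple.
- tape_measure: Yellow tape measure, 38 x 87 x 60 mm, a bystander behind the work. Origin under its centre.
- bellows: Black rubber bellows lying on its side, 60 x 97 x 61 mm, a bystander behind the work.
- cutter: Yellow cutter knife, 23 x 150 x 16 mm, a bystander near the front edge.
- reservoir: Cream reservoir with black cap, 108 x 194 x 85 mm, a bystander at the right.
- black_tape: Small roll of black tape, 53 x 51 x 19 mm, a bystander near the right edge.

How it is judged:
By the outcome, as a careful person would: the job done as asked, in the order asked, and still so for the second after the job is handed in, with the robot touching nothing.
It also fails if it takes over 69 s, if anything falls off the work surface, if the arm or the gripper's body presses on something with over 40 N, if the wrist force passes 120 N, or if a joint passes its speed limit or range.

ROBOT

A 6-joint arm with a two-finger parallel gripper is mounted at the origin on a cart in front of the work surface, level with it; the furniture and walls round the work are solid. World frame = base frame: x ahead of the robot, y to its left, z up, the work surface at z = 0. Lengths are in m, angles in rad, forces in N, time in s.
With the tool pointing down it reaches from about 0.35 to 0.775 m from the base axis. Payload 5.5 kg.
Tool frame: the origin (TCP) lies between the finger pads; the fingertips stand 8 mm ahead of it and the grasp point (between the pads) lies 11 mm behind it; z points along the fingers, y is the line along which they close (so a half turn about z gives the same grasp; the last joint's range is limited). The gripper opens to 85 mm and grips with 20 to 120 N. Pads are 22 mm wide; open, the fingers measure 114 mm over their backs; the gripper's body (76 mm by 85 mm) begins 54 mm behind the grasp point. The pads swing forward as they close: fully open they stand 13 mm farther back than shut.
Start: joints at [-1.37, 0.313, 0.046, 1.304, 0, 1.431], TCP at [0.192, -0.542, 0.239] pointing down, gripper open.
Joint ranges: [-2.76, 2.76], [-0.86, 1.69], [-1.03, 1.26], [-2.2, 2.34], [-1.47, 1.5], [-3.14, 3.14]. Speed limits (rad/s): [2.57, 2.57, 3.14, 3.14, 3.14, 3.14].

INTERFACE

Orientations are given as a unit quaternion [w, x, y, z].
In Python, from workcell import env gives the robot as it stands.
- The arm moves only by the tool move_arm, never from a script. Its argument "moves" is one flat list of numbers, 5 for each row, row after row: the shift along the world's x, y, z in m, then the turn about the world's z in rad, then the finger opening in m, from 0 to 0.0854. A call has 1 to 12 rows; each row is the pose to reach, as a shift and turn from the pose commanded when the call began; what a row does not reach only later rows make up. A row lasts 1/12 s, in which the tool goes at most 41.7 mm and 7.16 degrees, less where a joint would pass 70% of its speed; a pose out of reach is approached as far as the arm can. A call with a gripper value outside its range is refused whole. The fingers move at their own pace and stop on an object; "newtons" is the grip in N (left out, the last holds). Time passes only in rows, so rows that repeat a pose let the fingers close. It gives the time, the measured TCP pose, the force, the opening and the grip force at its end, in the units of the state.
- env.get_state(): the state, without advancing time (a new reading comes with each control period).
- env.read_camera(name): name is "side" or "top" or "wrist"; returns a dict with "pixels" (420x560x3 uint8, red, green, blue), "camera_matrix" (3x3 intrinsics, pixels), "distortion" ([k1, k2, p1, p2, k3] as OpenCV has them; the pictures are not rectified), "rvec" (rotation vector, rad) and "tvec" (3), from world to camera coordinates, as OpenCV has them. Camera axes: x right, y down, z forward; pixel columns grow to the right and rows downward; lengths in m; the calibration is good to about 2 mm. A picture is of the moment at which its call begins. There is no depth.
- env.hand_in(): hands the job in; it is judged then, once.
The state is a dict: "clock": time; "joint_pos": joint angles; "qvel": joint speeds; "tau": joint torques, N m; "tcp_pos": TCP position; "orientation": TCP orientation; "wrist_force": force on the tool from outside, world axes, zero at the start; "ft_torque": the same for the moment, N m; "finger_gap": finger opening in m; "grip_force": force on a finger pad.
Only numpy, scipy, OpenCV 4.12 (cv2) and the standard library are available. Lean on these libraries where they do the work, as an engineer would, in place of code of your own. Each camera call takes 0.05 s, during which the arm holds its last target. There are 200 camera calls.

## Working session

There is one attempt and no reset: what is moved stays moved. The work goes in short steps, Python scripts to look and compute and a tool call to move; the robot and the scene stay as the last step left them, time stands still between calls to the robot, and variables do not carry over. Pictures are saved under pics/ and viewed, at most 13 in all, crops included, and the job is handed in when it is done.

Besides the shell and the picture viewer there is one more tool, called after "Request:" as a command line: name --argument value ..., lists and objects as JSON in quotes. move_arm: Moves the arm, as the interface text tells. Its arguments: {"type":"object","properties":{"moves":{"type":"array"},"newtons":{"type":"number"}},"required":["moves"]}

```bash
ls; mkdir -p pics
cat > h.py <<'E'
import numpy as np, cv2
from workcell import env
def cam(n):
    c=env.read_camera(n); c={k:np.array(v) for k,v in c.items()}; c['R']=cv2.Rodrigues(c['rvec'].astype(float))[0]; return c
def ray(c,px):
    p=cv2.undistortPoints(np.array(px,float).reshape(-1,1,2),c['camera_matrix'],c['distortion']).reshape(-1,2)
    d=np.c_[p,np.ones(len(p))]@c['R']; o=-c['R'].T@c['tvec'].ravel(); return o,d
def onz(c,px,z):
    o,d=ray(c,px); return o+d*((z-o[2])/d[:,2])[:,None]
def tri(c1,p1,c2,p2):
    o1,d1=ray(c1,[p1]);o2,d2=ray(c2,[p2]);A=np.c_[d1[0],-d2[0]];s=np.linalg.lstsq(A,o2-o1,rcond=None)[0]
    a=o1+s[0]*d1[0];b=o2+s[1]*d2[0];return (a+b)/2,np.linalg.norm(a-b)
def proj(c,P):
    return cv2.projectPoints(np.array(P,float).reshape(-1,1,3),c['rvec'].astype(float),c['tvec'].astype(float),c['camera_matrix'],c['distortion'])[0].reshape(-1,2)
def save(c,n): cv2.imwrite('pics/'+n,c['pixels'][:,:,::-1])
E
python3 - <<'E'
from h import *
import pickle
d={}
for n in ('top','side'):
    c=cam(n); d[n]=c; save(c,n+'0.png'); print(n,-c['R'].T@c['tvec'].ravel(),c['R'][2],c['camera_matrix'][0,0])
pickle.dump(d,open('d0.pkl','wb'))
print(env.get_state())
E
```

```text
pics
top [ 0.46857131 -0.07286438  1.24804941] [ 0.08509485 -0.01093918 -0.9963128 ] 382.8367478409244
side [ 0.4187607  -0.86066234  0.88762662] [ 0.13481746  0.7320737  -0.66775172] 450.95282982171375
{'clock': 0.1, 'joint_pos': array([-1.36957176e+00,  3.13951498e-01,  4.50989666e-02,  1.30358244e+00,
        1.43901703e-05,  1.43124629e+00]), 'qvel': array([-0.00208365, -0.00060234,  0.00086478, -0.00055873,  0.00190447,
        0.00019941]), 'tau': array([ 1.56821676e-03, -4.81725812e+01,  2.99243474e+01,  1.27931233e-02,
       -2.10368171e-04,  1.40827233e-06]), 'tcp_pos': array([ 0.19210998, -0.54150122,  0.23848572]), 'orientation': array([-8.19154492e-04,  9.85518839e-01,  1.69563988e-01, -1.80699893e-05]), 'wrist_force': array([0.49247201, 0.16091832, 0.49232681]), 'ft_torque': array([-0.01646925, -0.01470955,  0.02347929]), 'grip_force': 0.0, 'finger_gap': 0.08551271634577251}
```

View pics/top0.png

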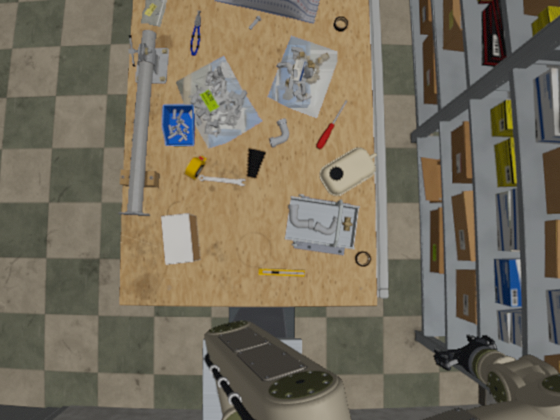

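View pics/side0.png

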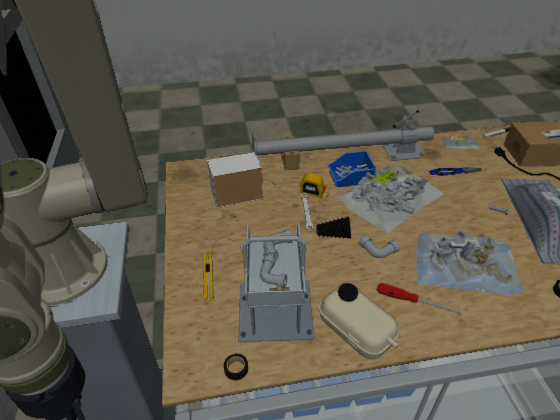

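The top view shows the carton at about (178,239) with its mouth to the left (+y), and the tray and stand at about (320,222), pouring to the left. In the side view the carton is at about (236,180) and the tray at (275,270). I'll measure corners next.

Run:
```python
from h import *
import pickle
d=pickle.load(open('d0.pkl','rb'))
t,s=d['top']['pixels'],d['side']['pixels']
a=cv2.resize(t[185:265,275:375],None,fx=4,fy=4,interpolation=2)[:,:,::-1]
b=cv2.resize(s[225:345,230:320],None,fx=4,fy=4,interpolation=2)[:,:,::-1]
o=np.zeros((480,760,3),np.uint8);o[:320,:400]=a;o[:,400:760]=b
cv2.imwrite('pics/z.png',o)
for n,roi in (('top',(150,200,210,270)),('side',(200,150,270,210))):
    c=d[n];x0,y0,x1,y1=roi;p=c['pixels'][y0:y1,x0:x1]
    hsv=cv2.cvtColor(p,cv2.COLOR_RGB2HSV);m=((hsv[...,1]<40)&(hsv[...,2]>150)).astype(np.uint8)
    k=max(cv2.findContours(m,0,1)[0],key=cv2.contourArea)
    q=cv2.approxPolyDP(k,4,True).reshape(-1,2)+[x0,y0]
    print(n,cv2.contourArea(k),q.tolist())
    P=onz(c,k.reshape(-1,2)+[x0,y0],.119)[:,:2]
    r=cv2.minAreaRect((P*1000).astype(np.float32));print(r,cv2.boxPoints(r))
    print(np.round(onz(c,q,.119),3).tolist())
```

```text
top 1275.5 [[186, 213], [161, 217], [166, 264], [192, 261]]
((474.418701171875, 215.6614990234375), (143.47573852539062, 82.6082534790039), 6.552622318267822) [[398.43604 248.50938]
 [407.8629  166.44078]
 [550.40137 182.81361]
 [540.9745  264.8822 ]]
[[0.55, 0.189, 0.119], [0.537, 0.264, 0.119], [0.399, 0.246, 0.119], [0.408, 0.169, 0.119]]
side 714.0 [[259, 167], [253, 152], [207, 160], [213, 175]]
((469.8117370605469, 214.4163055419922), (141.94480895996094, 80.29290771484375), 6.26786470413208) [[394.88052 246.57425]
 [403.64664 166.76129]
 [544.7429  182.25836]
 [535.9768  262.07132]]
[[0.539, 0.183, 0.119], [0.533, 0.261, 0.119], [0.395, 0.245, 0.119], [0.407, 0.17, 0.119]]
```

View pics/z.png

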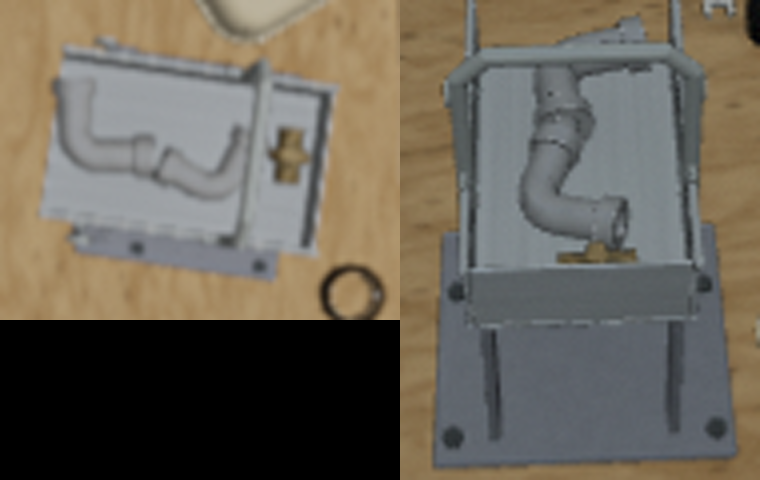

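Run:
```python
from h import *
import pickle
d=pickle.load(open('d0.pkl','rb'));t,s=d['top'],d['side']
S=lambda x,y:(230+(x-400)/4-.4,225+y/4-.4)
T=lambda x,y:(275+x/4-.4,185+y/4-.4)
P=onz(s,[S(434,466),S(735,457),S(712,222),S(442,233)],.008);print(P)
L,R=P[0],P[1];ux=(R-L)/np.linalg.norm(R-L);print('w',np.linalg.norm(R-L),'yaw',np.degrees(np.arctan2(ux[1],ux[0])))
uy=np.array([-ux[1],ux[0],0]);h=(L+R)/2+.17*uy;h[2]=0;print('hinge',h)
print(onz(t,[T(73,248),T(272,279)],.008))
for a,b in ((S(478,54),T(238,222)),(S(672,52),T(262,78))): print('bar',tri(s,a,t,b))
# bar from top/side with z=.255
print(onz(t,[T(238,222),T(262,78)],.255),onz(s,[S(478,54),S(672,52)],.255))
# rear wall top edge, z=.17
print(onz(t,[T(315,252),T(337,90)],.17),onz(s,[S(468,270),S(697,264)],.17))
for yaw in np.radians([7,8,9,10]):
    ux=np.array([np.cos(yaw),np.sin(yaw)]);uy=np.array([-ux[1],ux[0]])
    print(yaw)
```

```text
[[ 0.41904401 -0.29876467  0.008     ]
 [ 0.5836066  -0.32397936  0.008     ]
 [ 0.60809328 -0.15927272  0.008     ]
 [ 0.44155809 -0.13678082  0.008     ]]
w 0.166483110858863 yaw -8.711253812872876
hinge [ 0.52707265 -0.14333311  0.        ]
[[ 0.44928494 -0.1322728   0.008     ]
 [ 0.4240702  -0.29334632  0.008     ]]
bar (array([ 0.46760887, -0.22805504,  0.25137803]), np.float64(0.004423417685740522))
bar (array([ 0.56205546, -0.24475156,  0.25174679]), np.float64(0.003880804345522359))
[[ 0.46981163 -0.22763259  0.255     ]
 [ 0.56368111 -0.24443987  0.255     ]] [[ 0.46513434 -0.23154284  0.255     ]
 [ 0.55936732 -0.24790356  0.255     ]]
[[ 0.44872077 -0.29525839  0.17      ]
 [ 0.5633529  -0.31270021  0.17      ]] [[ 0.44743386 -0.29576207  0.17      ]
 [ 0.5599444  -0.3131563   0.17      ]]
0.12217304763960307
0.13962634015954636
0.15707963267948966
0.17453292519943295
```

Request:
move_arm --moves '[0.015,0.035,0.01,0.12,0,0.03,0.07,0.02,0.24,0,0.045,0.105,0.03,0.36,0,0.06,0.14,0.03,0.48,0,0.075,0.175,0.03,0.6,0,0.09,0.21,0.03,0.72,0,0.105,0.245,0.03,0.84,0,0.12,0.28,0.03,0.96,0,0.135,0.315,0.03,1.08,0,0.15,0.35,0.03,1.2,0,0.16,0.385,0.03,1.32,0,0.17,0.42,0.03,1.44,0]'

```text
clock: 1.1
tcp_pos: [0.3622, -0.1201, 0.2691]
orientation: [-0.0, 0.627, 0.779, 0.0]
wrist_force: [0.4, 0.6, 0.8]
finger_gap: -0.0002
grip_force: 0.0
```

Request:
move_arm --moves '[0.01,0.035,-0.01,0.12,0,0.02,0.07,-0.02,0.24,0,0.03,0.105,-0.03,0.36,0,0.04,0.14,-0.04,0.48,0,0.05,0.175,-0.05,0.6,0,0.06,0.21,-0.06,0.72,0,0.07,0.245,-0.06,0.84,0,0.08,0.28,-0.06,0.96,0,0.085,0.315,-0.06,1.08,0,0.09,0.35,-0.06,1.2,0,0.095,0.385,-0.06,1.32,0,0.1,0.42,-0.06,1.44,0]'

```text
clock: 2.1
tcp_pos: [0.4618, 0.2998, 0.2088]
orientation: [-0.0, -0.043, 0.999, -0.0]
wrist_force: [-0.2, -0.4, -0.4]
finger_gap: 0.0002
grip_force: 0.0
```

Request:
move_arm --moves '[0,0.005,-0.04,0.028,0,0,0.005,-0.08,0.028,0,0,0.005,-0.105,0.028,0,0,0.005,-0.105,0.028,0]'

```text
clock: 2.43
tcp_pos: [0.4576, 0.3014, 0.0981]
orientation: [-0.005, -0.054, 0.999, -0.002]
wrist_force: [-0.8, -0.4, -0.7]
finger_gap: 0.0001
grip_force: 0.0
```

Request:
move_arm --moves '[0.001,-0.01,0,0,0,0.002,-0.02,0,0,0,0.003,-0.028,0,0,0,0.004,-0.035,0.002,0,0,0.005,-0.042,0.005,0,0,0.006,-0.049,0.008,0,0,0.006,-0.056,0.011,0,0,0.007,-0.063,0.014,0,0,0.008,-0.07,0.016,0,0,0.009,-0.077,0.018,0,0,0.009,-0.084,0.02,0,0,0.009,-0.084,0.02,0,0]'

```text
clock: 3.43
tcp_pos: [0.4713, 0.2178, 0.1246]
orientation: [0.0, -0.053, 0.999, -0.0]
wrist_force: [-0.3, 0.6, 0.3]
finger_gap: -0.0001
grip_force: 0.0
```

Run:
```python
from h import *
c=cam('top');s=cam('side')
o=np.hstack([cv2.resize(c['pixels'][170:290,130:250],(400,400)),cv2.resize(s['pixels'][100:240,170:310],(400,400))])
cv2.imwrite('pics/tip1.png',o[:,:,::-1])
```

```text
(no output)
```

View pics/tip1.png

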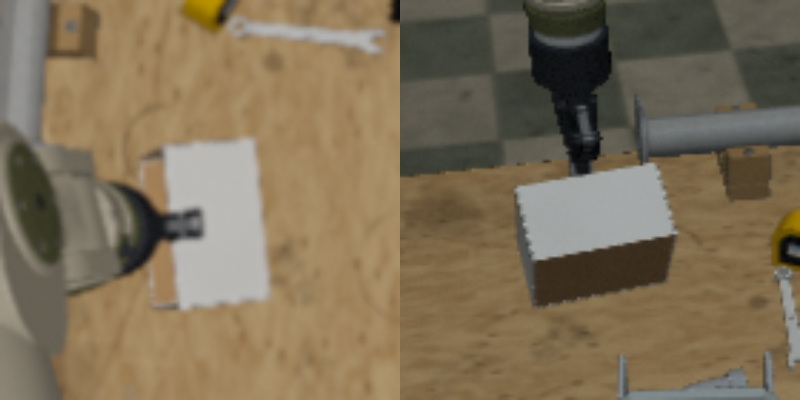

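The carton is tilting as intended: the white wall has rotated, and the mouth side shows brown at (155,230) in the crop. I'll keep pushing.

Request:
move_arm --moves '[0.001,-0.007,0.003,0,0,0.002,-0.014,0.005,0,0,0.003,-0.021,0.006,0,0,0.003,-0.028,0.006,0,0,0.003,-0.03,0.006,0,0,0.003,-0.03,0.006,0,0,0.003,-0.03,0.006,0,0,0.003,-0.03,0.04,0,0,0.003,-0.03,0.08,0,0,0.003,-0.03,0.08,0,0]'

```text
clock: 4.37
tcp_pos: [0.4775, 0.1901, 0.2111]
orientation: [0.005, -0.054, 0.999, 0.001]
wrist_force: [1.8, 0.0, 1.3]
finger_gap: -0.0002
grip_force: 0.0
```

Run:
```python
from h import *
c=cam('top');s=cam('side')
o=np.hstack([cv2.resize(c['pixels'][170:290,130:250],(400,400)),cv2.resize(s['pixels'][100:240,170:310],(400,400))])
cv2.imwrite('pics/tip2.png',o[:,:,::-1])
```

```text
(no output)
```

View pics/tip2.png

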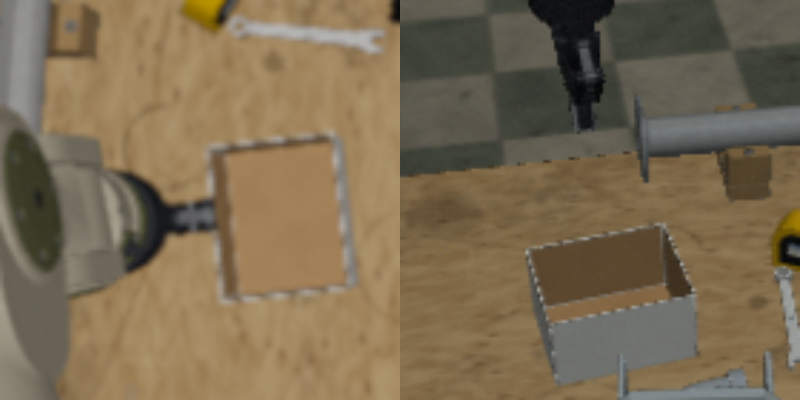

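The carton stands upright, mouth up, with its rim corners at (208,145), (335,132), (353,285) and (220,300) in the top crop.

Run:
```python
from h import *
c=cam('top');s=cam('side')
t=np.array([(208,145),(335,132),(353,285),(220,300)])/3.3333+[130,170]-.3
q=np.array([(663-400,225),(694-400,297),(548-400,322),(527-400,247)])/2.857+[170,100]-.3
a=onz(c,t,.082);b=onz(s,q,.082);print(a.round(4),b.round(4),a.mean(0),b.mean(0),sep='\n')
for A in(a,b):
    v=(A[0]-A[3]+A[1]-A[2]);print(np.degrees(np.arctan2(v[1],v[0])),np.linalg.norm(v)/2,np.linalg.norm(A[0]-A[1]))
for i,j in((0,0),(1,1),(2,2),(3,3)): print(tri(c,t[i],s,q[j]))
```

```text
[[0.5516 0.1792 0.082 ]
 [0.5637 0.0625 0.082 ]
 [0.4243 0.0447 0.082 ]
 [0.4103 0.1658 0.082 ]]
[[0.545  0.1763 0.082 ]
 [0.5576 0.0598 0.082 ]
 [0.4177 0.0499 0.082 ]
 [0.4063 0.166  0.082 ]]
[0.48748217 0.11306361 0.082     ]
[0.48166037 0.11302283 0.082     ]
6.328448339860631 0.1412398817490264 0.11732680529082921
4.1529025437699225 0.13969364425678282 0.11715184151832043
(array([0.54866312, 0.18003967, 0.07908475]), np.float64(0.006288777485910141))
(array([0.56104155, 0.06306285, 0.07916372]), np.float64(0.005875647296977917))
(array([0.4210783 , 0.04440366, 0.08664981]), np.float64(0.006791029207124239))
(array([0.40829425, 0.16593169, 0.08188341]), np.float64(0.003972175592089519))
```

Request:
move_arm --moves '[0.001,-0.019,0,0,0.035,0.001,-0.019,-0.03,0,0.035,0.001,-0.019,-0.06,0,0.035,0.001,-0.019,-0.08,0,0.035,0.001,-0.019,-0.1,0,0.035,0.001,-0.019,-0.12,0,0.035,0.001,-0.019,-0.14,0,0.035,0.001,-0.019,-0.156,0,0.035,0.001,-0.019,-0.156,0,0.035,0.001,-0.019,-0.156,0,0.0,0.001,-0.019,-0.156,0,0.0,0.001,-0.019,-0.156,0,0.0]' --newtons 30

```text
clock: 5.57
tcp_pos: [0.4758, 0.1703, 0.0491]
orientation: [0.001, -0.054, 0.999, 0.0]
wrist_force: [0.6, -0.1, -1.6]
finger_gap: 0.002
grip_force: 32.1
```

Request:
move_arm --moves '[0,0,0,0,0,0,0,0,0,0,0,0,0,0,0]'

```text
clock: 5.82
tcp_pos: [0.4757, 0.1702, 0.049]
orientation: [0.001, -0.054, 0.999, 0.0]
wrist_force: [1.3, 1.0, 0.5]
finger_gap: 0.0018
grip_force: 32.4
```

Request:
move_arm --moves '[0.004,-0.01,0,-0.01,0,0.011,-0.028,0,-0.03,0,0.019,-0.047,0,-0.06,0,0.027,-0.067,0,-0.09,0,0.035,-0.087,0,-0.12,0,0.043,-0.107,0,-0.15,0,0.051,-0.127,0,-0.18,0,0.059,-0.147,0,-0.21,0,0.066,-0.165,0,-0.24,0,0.07,-0.176,0,-0.256,0,0.072,-0.181,0,-0.256,0,0.072,-0.181,0,-0.256,0]'

```text
clock: 6.82
tcp_pos: [0.5481, -0.0124, 0.049]
orientation: [0.001, 0.075, 0.997, -0.0]
wrist_force: [1.4, -2.5, 3.3]
finger_gap: 0.0015
grip_force: 32.9
```

Run:
```python
from h import *
print(env.get_state()['tcp_pos'])
c=cam('top');s=cam('side')
o=np.hstack([cv2.resize(c['pixels'][170:270,250:350],(400,400)),cv2.resize(s['pixels'][160:260,220:320],(400,400))])
cv2.imwrite('pics/place1.png',o[:,:,::-1])
```

```text
[ 0.5481395  -0.012429    0.04899907]
```

View pics/place1.png

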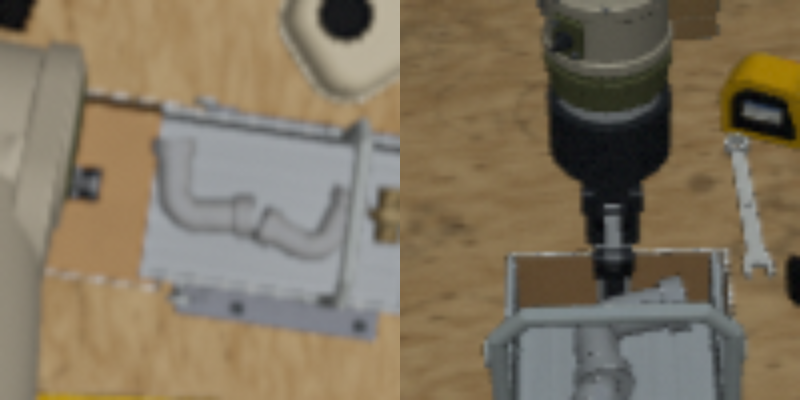

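The carton is standing under the lip and parallel to the hinge. I'll release it and lift.

Request:
move_arm --moves '[0,0,0,0,0.03,0,0,0,0,0.03,0,0,0,0,0.03,0,0,0.03,0,0.03,0,0,0.07,0,0.03,0,0,0.11,0,0.03,0,0.03,0.15,0,0.03,0,0.06,0.19,0,0.03,0,0.09,0.22,0,0.03,0,0.12,0.25,0,0.03,0,0.12,0.27,0,0.03]'

```text
clock: 7.83
tcp_pos: [0.5459, 0.1123, 0.3192]
orientation: [-0.001, 0.073, 0.997, 0.001]
wrist_force: [-0.1, 0.3, 0.2]
finger_gap: 0.0303
grip_force: 0.0
```

Run:
```python
from h import *
print(env.get_state()['tcp_pos'],env.get_state()['wrist_force'])
c=cam('top');s=cam('side')
o=np.hstack([cv2.resize(c['pixels'][170:270,250:350],(400,400)),cv2.resize(s['pixels'][200:300,220:320],(400,400))])
cv2.imwrite('pics/place2.png',o[:,:,::-1])
```

```text
[0.54586431 0.11232045 0.3191536 ] [-0.08561358  0.30553487  0.2420721 ]
```

View pics/place2.png

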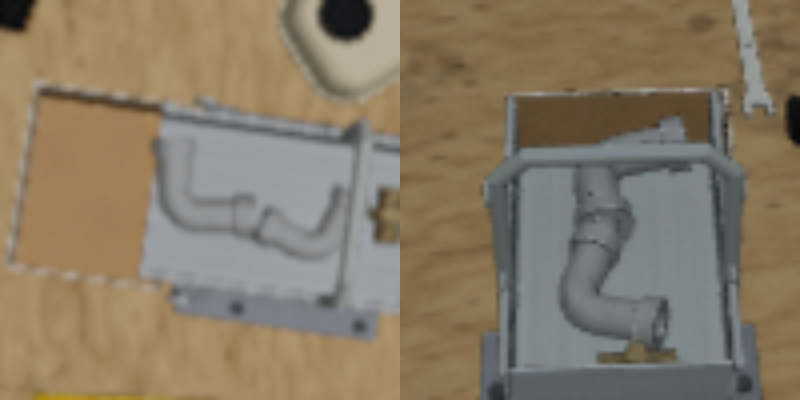

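The carton's outer rim corners are at (37,87) and (8,265) in the top crop. I'll check those and remeasure the bar's position.

Run:
```python
from h import *
c=cam('top');s=cam('side')
T=lambda L:np.array(L)/4+[250,170]-.4
S=lambda L:(np.array(L)-[400,0])/4+[220,200]-.4
a=onz(c,T([(37,87),(8,265)]),.082);b=onz(s,S([(727,90),(508,94)]),.082)
y=np.radians(-8.7);ux=np.array([np.cos(y),np.sin(y)]);uy=np.array([-ux[1],ux[0]])
H=np.array([.531,-.140])
for A in(a,b):
    d=A[:,:2]-H;print(A.round(4),'stand coords',np.c_[d@ux,d@uy].round(4))
# bar sides/ends
B=[tri(s,S(p)[0],c,T(q)[0]) for p,q in(([(515,155)],[(337,288)]),([(712,153)],[(363,135)]))]
for P,e in B: d=P[:2]-H;print(P.round(4),e,d@ux,d@uy)
# lip
l=onz(c,T([(160,106),(142,276)]),.17)[:,:2]-H;print('lip z.17',np.c_[l@ux,l@uy])
l=onz(c,T([(160,106),(142,276)]),.125)[:,:2]-H;print('lip z.125',np.c_[l@ux,l@uy])
```

```text
[[ 0.6191 -0.0248  0.082 ]
 [ 0.4829 -0.0034  0.082 ]] stand coords [[ 0.0697  0.1272]
 [-0.0682  0.1277]]
[[ 0.6191 -0.0265  0.082 ]
 [ 0.4784 -0.0038  0.082 ]] stand coords [[ 0.0699  0.1255]
 [-0.0726  0.1267]]
[ 0.4649 -0.2276  0.2505] 0.0020101634543745243 -0.05207834384960427 -0.09655948218006533
[ 0.563  -0.2453  0.2516] 0.0059767355796285625 0.04756033096213545 -0.09927359009777127
lip z.17 [[ 0.05894291  0.03366792]
 [-0.06177413  0.02820787]]
lip z.125 [[ 0.06440312  0.03269732]
 [-0.06135291  0.02700936]]
```

Request:
move_arm --moves '[-0.003,-0.03,0,0,0.035,-0.006,-0.065,0,0,0.035,-0.01,-0.105,0,0,0.035,-0.014,-0.145,0,0,0.035,-0.018,-0.185,0,0,0.035,-0.022,-0.225,0,0,0.035,-0.025,-0.265,0,0,0.035,-0.028,-0.3,0,0,0.035,-0.031,-0.33,0,0,0.035,-0.032,-0.345,0,0,0.035,-0.032,-0.349,0,0,0.035,-0.032,-0.349,0,0,0.035]'

```text
clock: 9.03
tcp_pos: [0.5145, -0.2405, 0.3168]
orientation: [-0.001, 0.075, 0.997, 0.001]
wrist_force: [-0.3, 1.0, 0.5]
finger_gap: 0.0349
grip_force: 0.0
```

Run:
```python
from h import *
print(env.get_state()['tcp_pos'])
c=cam('wrist');save(c,'wr.png');print(-c['R'].T@c['tvec'].ravel())
```

```text
[ 0.51446288 -0.24051539  0.31676042]
[ 0.44649862 -0.23128864  0.45144681]
```

View pics/wr.png

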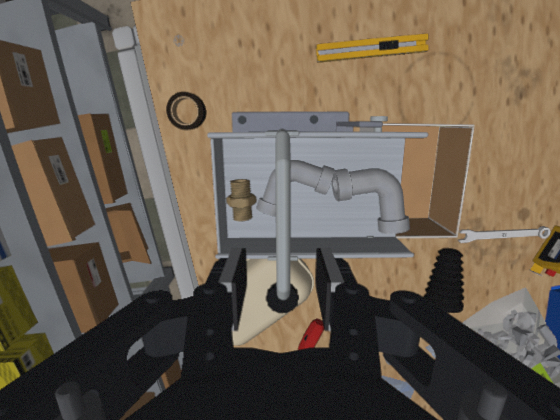

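The wrist view shows the bar at column 283, centred between the fingers (240 and 325). The carton sits squarely at the lip. I'll descend and cage the bar.

Request:
move_arm --moves '[0,0.001,-0.02,0,0.035,0,0.001,-0.04,0,0.035,0,0.001,-0.06,0,0.035,0,0.001,-0.073,0,0.035,0,0.001,-0.073,0,0.014,0,0.001,-0.073,0,0.014,0,0.001,-0.073,0,0.014,0,0.001,-0.073,0,0.014]' --newtons 20

```text
clock: 9.75
tcp_pos: [0.516, -0.2386, 0.2468]
orientation: [0.001, 0.074, 0.997, -0.0]
wrist_force: [0.2, 0.1, 0.9]
finger_gap: 0.0141
grip_force: 0.0
```

Request:
move_arm --moves '[0.001,0.007,0.005,0,0.014,0.002,0.013,0.009,0,0.014,0.003,0.02,0.013,0,0.014,0.004,0.028,0.017,0,0.014,0.005,0.035,0.021,0,0.014,0.006,0.042,0.024,0,0.014,0.008,0.05,0.026,0,0.014,0.009,0.058,0.029,0,0.014,0.01,0.066,0.031,0,0.014,0.011,0.074,0.032,0,0.014,0.011,0.074,0.032,0,0.014]'

```text
clock: 10.67
tcp_pos: [0.5266, -0.1633, 0.2782]
orientation: [0.001, 0.074, 0.997, 0.0]
wrist_force: [-0.1, -2.7, 1.6]
finger_gap: 0.0141
grip_force: 1.4
```

Request:
move_arm --moves '[0.001,0.006,0.001,0,0.014,0.002,0.012,0.001,0,0.014,0.003,0.018,0.002,0,0.014,0.004,0.024,0.002,0,0.014,0.005,0.032,0.002,0,0.014,0.006,0.04,0.001,0,0.014,0.007,0.048,0,0,0.014,0.009,0.056,-0.002,0,0.014,0.01,0.064,-0.003,0,0.014,0.011,0.071,-0.005,0,0.014,0.011,0.075,-0.006,0,0.014,0.011,0.075,-0.006,0,0.014]'

```text
clock: 11.67
tcp_pos: [0.5371, -0.0887, 0.2708]
orientation: [-0.0, 0.074, 0.997, 0.0]
wrist_force: [0.4, -1.4, -0.3]
finger_gap: 0.0139
grip_force: 0.5
```

Run:
```python
from h import *
print(env.get_state()['tcp_pos'],env.get_state()['wrist_force'])
c=cam('top');s=cam('side')
o=np.hstack([cv2.resize(c['pixels'][170:270,250:350],(400,400)),cv2.resize(s['pixels'][180:300,210:330],(400,400))])
cv2.imwrite('pics/tilt.png',o[:,:,::-1])
```

```text
[ 0.5370908  -0.08870929  0.27084651] [ 0.43067613 -1.35712339 -0.30308965]
```

View pics/tilt.png

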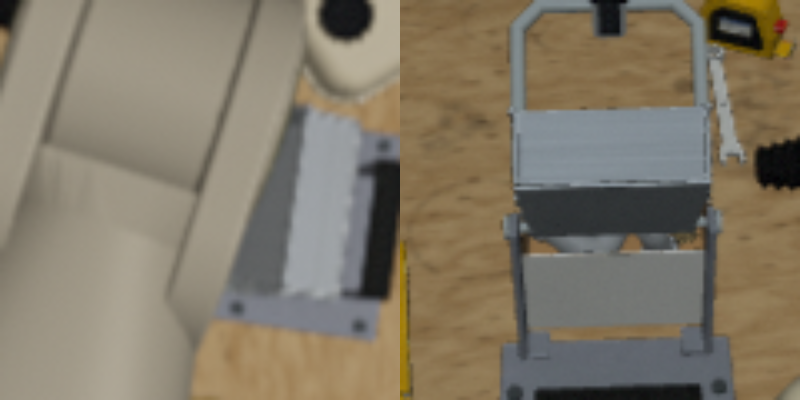

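The tray is tipped and the elbows are visible dropping into the carton at (590,240). I'll go on to the stop and dwell.

Request:
move_arm --moves '[0.001,0.004,-0.001,0,0.014,0.001,0.007,-0.003,0,0.014,0.001,0.007,-0.003,0,0.014,0.001,0.007,-0.003,0,0.014,0.001,0.007,-0.003,0,0.014,0.001,0.007,-0.003,0,0.014,0.001,0.007,-0.003,0,0.014]'

```text
clock: 12.35
tcp_pos: [0.5382, -0.0833, 0.2684]
orientation: [0.0, 0.074, 0.997, -0.0]
wrist_force: [-0.6, -3.5, 0.9]
finger_gap: 0.0142
grip_force: 1.9
```

Run:
```python
from h import *
print(env.get_state()['tcp_pos'],env.get_state()['wrist_force'])
c=cam('wrist');s=cam('side')
o=np.hstack([cv2.resize(c['pixels'],(400,300)),cv2.resize(s['pixels'][190:280,210:330],(400,300))])
cv2.imwrite('pics/tilt2.png',o[:,:,::-1])
```

```text
[ 0.53824269 -0.08330064  0.2683507 ] [-0.63393391 -3.50889205  0.94207355]
```

View pics/tilt2.png

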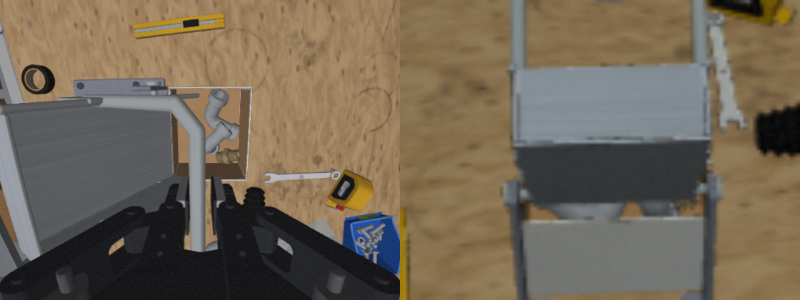

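The wrist view shows both elbows (at 215,115) and the nipple (at 230,155) inside the carton, and the tray is empty. I'll lower it along the arc.

Request:
move_arm --moves '[-0.001,-0.008,0.003,0,0.014,-0.002,-0.016,0.005,0,0.014,-0.004,-0.024,0.007,0,0.014,-0.005,-0.032,0.008,0,0.014,-0.006,-0.04,0.009,0,0.014,-0.007,-0.048,0.0095,0,0.014,-0.009,-0.056,0.0095,0,0.014,-0.01,-0.064,0.0095,0,0.014,-0.011,-0.072,0.0085,0,0.014,-0.012,-0.08,0.0075,0,0.014]'

```text
clock: 13.28
tcp_pos: [0.5258, -0.1639, 0.2757]
orientation: [-0.0, 0.074, 0.997, 0.0]
wrist_force: [0.1, -1.4, -0.6]
finger_gap: 0.0139
grip_force: 0.6
```

Request:
move_arm --moves '[-0.001,-0.008,-0.002,0,0.014,-0.002,-0.016,-0.003,0,0.014,-0.004,-0.024,-0.006,0,0.014,-0.005,-0.031,-0.008,0,0.014,-0.006,-0.039,-0.011,0,0.014,-0.007,-0.046,-0.014,0,0.014,-0.008,-0.053,-0.018,0,0.014,-0.009,-0.06,-0.022,0,0.014,-0.01,-0.067,-0.026,0,0.014,-0.01,-0.074,-0.03,0,0.014,-0.01,-0.076,-0.03,0,0.014,-0.01,-0.076,-0.03,0,0.014]'

```text
clock: 14.28
tcp_pos: [0.5161, -0.2393, 0.2455]
orientation: [-0.0, 0.075, 0.997, 0.001]
wrist_force: [0.2, -0.4, -0.5]
finger_gap: 0.0138
grip_force: 0.0
```

Request:
move_arm --moves '[0,0,0,0,0.035,0,0,0,0,0.035,0,0,0,0,0.035,0,0,0.01,0,0.035,0,0,0.03,0,0.035,0,0,0.05,0,0.035,0,0,0.07,0,0.035,0,0,0.09,0,0.035,-0.01,-0.01,0.1,0,0.035,-0.03,-0.04,0.1,0,0.035,-0.05,-0.07,0.1,0,0.035,-0.05,-0.07,0.1,0,0.035]'

```text
clock: 15.28
tcp_pos: [0.4633, -0.3134, 0.3464]
orientation: [-0.0, 0.077, 0.997, -0.001]
wrist_force: [0.2, -1.3, -0.4]
finger_gap: 0.035
grip_force: 0.0
```

Run:
```python
from h import *
print(env.get_state()['tcp_pos'],env.get_state()['wrist_force'])
c=cam('top');s=cam('side')
o=np.hstack([cv2.resize(c['pixels'][150:290,230:370],(400,400)),cv2.resize(s['pixels'][180:320,210:350],(400,400))])
cv2.imwrite('pics/fin.png',o[:,:,::-1])
```

```text
[ 0.4633091  -0.31340407  0.34635706] [ 0.19648543 -1.28727885 -0.42950569]
```

View pics/fin.png

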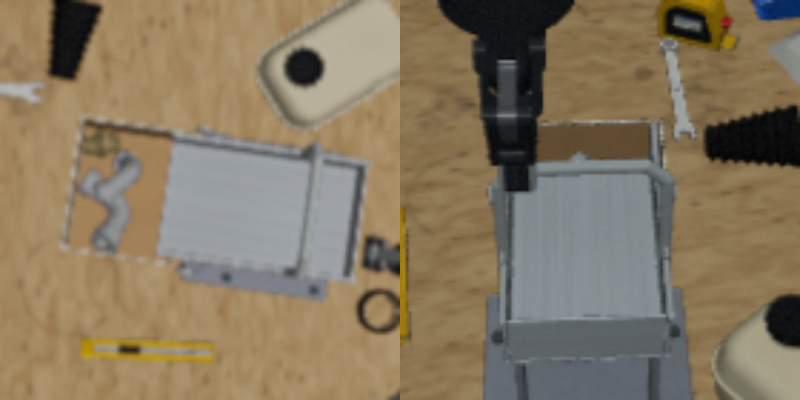

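The tray is level and empty, all three parts are in the upright carton at (110,190), and the bystanders are unmoved. I'll hand it in.

```bash
python3 -c "
from h import *
print(env.hand_in())"
```

```text
the job is handed in; nothing more can be done
None
```

The job is handed in (no verdict came back): the carton stands upright under the lip about 3–5 mm short of the catch spot by my measurement, both elbows and the nipple are in it, the tray is back down level, the other loose things look unmoved, and it took about 15 s.

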